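# Push the slot die home in the corner stop

### The arm

A 6-joint arm with a two-finger parallel gripper is mounted at the origin on a cart in front of the work surface, level with it; the furniture and walls round the work are solid. World frame = base frame: x ahead of the robot, y to its left, z up, the work surface at z = 0. Lengths are in m, angles in rad, forces in N, time in s.
With the tool pointing down it reaches from about 0.3 to 0.75 m from the base axis. Payload 8.5 kg.
Tool frame: the origin (TCP) lies at the very end of the fingers, on their centre line; the grasp point (between the pads) lies 19 mm behind it; z points along the fingers, y is the line along which they close (so a half turn about z gives the same grasp; the last joint's range is limited). The gripper opens to 85 mm and grips with 20 to 120 N. Pads are 22 mm wide; open, the fingers measure 114 mm over their backs; the gripper's body (76 mm by 85 mm) begins 54 mm behind the grasp point. The pads swing forward as they close: fully open they stand 13 mm farther back than shut.
Start: joints at [-1.556, 0.381, 1.297, -0, 1.464, -0.215], TCP at [0.125, -0.536, 0.231] pointing down, gripper open.
Joint ranges: [-3.11, 3.11], [-0.89, 2.33], [0.22, 2.48], [-1.42, 4.56], [0.17, 2.85], [-2.88, 2.88]. Speed limits (rad/s): [2.39, 2.39, 3.14, 3.14, 3.14, 3.14].

### API

Orientations are given as a rotation vector (axis times angle).
In Python, from station import bot gives the robot as it stands.
- The arm moves only by the tool jog_arm, never from a script. Its arguments are lists of equal length, an entry for each row: "turn": the turn, a rotation vector about the tool's x, y, z in degrees, a list of three; "translation": the shift along the tool's x, y, z in mm, a list of three; "hand": the opening, from -1 (shut) to 1 (fully open), so that 0 is half open. A call has 1 to 12 rows; each row shifts and turns the commanded pose from where the row before left it, along the tool's axes as they then stand; what a row does not reach is not made up. A row lasts 1/12 s, in which the tool goes at most 41.7 mm and 7.16 degrees, less where a joint would pass 70% of its speed; a pose out of reach is approached as far as the arm can. A call is refused whole if a number of a shift passes 41.7 or a number of a turn 7.16, either way. A call with a gripper value outside its range is refused whole. The fingers move at their own pace and stop on an object; "squeeze" is the grip in N (left out, the last holds). Time passes only in rows, so rows that do not move let the fingers close. It gives the time, the measured TCP pose, the force, the opening and the grip force at its end, in the units of the state.
- bot.sense(): the state, without advancing time (a new reading comes with each control period).
- bot.capture(name): name is "scene" or "top"; returns a dict with "pixels" (480x640x3 uint8, blue, green, red), "fx", "fy", "cx", "cy" (pixels), "D" ([k1, k2, p1, p2, k3] as OpenCV has them; the pictures are not rectified), "R" (3x3) and "t" (3): a world point X has camera coordinates R X + t. Camera axes: x right, y down, z forward; pixel columns grow to the right and rows downward; lengths in m; the calibration is good to about 2 mm. A picture is of the moment at which its call begins. There is no depth.
- bot.hand_in(): hands the job in; it is judged then, once.
Trained networks look in the newest picture that a camera, given by its name, has taken for a name from the list of things; names that differ only in an ending like _2 or _b are one class to them, and where a whole thing is asked for, a point or a joint stands for the part that bears it (a point fixed in the world has none). Each returns a list of dicts, best first, with "p" (0 to 1); they miss things now and then, are a little off and sometimes report something else, mostly with a low value. They report only what shows in the picture. A call takes as long as a camera call.
- bot.cut_out(camera, thing): "pixels" (480x640 bool, what is visible of it) and "point" ([column, row] in pixels, amid what is visible of it).
The state is a dict: "time_s": time; "joints": joint angles; "qvel": joint speeds; "joint_torque": joint torques, N m; "tool_pos": TCP position; "orientation": TCP orientation; "force": force on the tool from outside, world axes, zero at the start; "torque": the same for the moment, N m; "grip_width": finger opening in m; "grasp_force": force on a finger pad.
Only numpy, scipy, OpenCV 4.12 (cv2) and the standard library are available. Lean on these libraries where they do the work, as an engineer would, in place of code of your own. Each camera call takes 0.05 s, during which the arm holds its last target. There are 200 camera calls.

### The job

Push the slot die - the light wooden board with the steel cutting rules on top, lying in front of the L-shaped aluminium stop - along the bench, the way round it lies, into the inner corner of that screwed-down stop, so that its far long edge lies flush along the back bar and its left short edge touches the side bar. Only push it with the fingers: keep it flat on the bench, do not pick it up, and leave the blank dark board, the tools and the other things where they are.

Things in the scene. Friction and masses are not known exactly. Their poses are not given: they have to be found in the camera images.
- die: Slot die: loose flat board, light birch face, dark edges, 186 x 150 mm, 21 mm thick, 0.3-0.6 kg, with steel rules and foam pads up to 10 mm above its face. Origin: centre of its underside; x along the 186 mm, y across the 150 mm, z up. +x end points roughly left (world +y), -y long edge is the far one, within 0.3 rad of square to the stop. Slides with a few newtons of friction.
- die_corner (a point): The far left corner of the die board (where its -y long edge meets its +x short edge), half-way up the board edge; to end in the inner corner of the stop.
- die_far_right (a point): The far right corner of the die board (where its -y long edge meets its -x short edge), half-way up the board edge; to end against the back bar.
- corner_stop: Fixed L of two aluminium bars, 30 mm wide, 16 mm high (screw heads 4 mm more). Origin at the inner corner on the bench top; its x points away from the robot (within 0.15 rad). Back bar: inner face is the plane x = 0 of this frame, y = +0.030 to -0.264. Side bar: inner face is the plane y = 0, x = -0.158 to -0.008. The die belongs on the -x, -y side.
- blank_board: Blank board with dark laminate, no rules, 168 x 170 x 18 mm, lying on the left of the bench; leave alone. Origin at the centre of its underside.
- glue: Small white glue bottle with red cap, 36 mm across, 112 mm tall, standing left of the side bar; leave alone. Origin at the centre of its underside.
- mallet: Mallet lying near the robot on the right, 232 mm long, head 90 mm wide and 36 mm high; leave alone. Origin at the centre of its underside, length along its y.
- marker: Marker pen lying near the robot on the left, 139 mm long, 16 mm high; leave alone. Origin at the centre of its underside, length along its y.
- hex_key: L-shaped hex key lying on the right, 42 x 114 x 8 mm; leave alone. Origin at the centre of its underside.

How it is judged:
By the outcome, as a careful person would: the job done as asked, in the order asked, and still so for the second after the job is handed in, with the robot touching nothing.
It also fails if it takes over 43 s, if anything falls off the work surface, if the arm or the gripper's body presses on something with over 40 N, if the wrist force passes 120 N, or if a joint passes its speed limit or range.

## Working session

There is one attempt and no reset: what is moved stays moved. The work goes in short steps, Python scripts to look and compute and a tool call to move; the robot and the scene stay as the last step left them, time stands still between calls to the robot, and variables do not carry over. Pictures are saved under pics/ and viewed, at most 10 in all, crops included, and the job is handed in when it is done.

Besides the shell and the picture viewer there is one more tool, called after "Emit:" as name(argument=value, ...), one argument or row to a line, values as JSON. jog_arm: Moves the arm, as the interface text tells. Its arguments: {"type":"object","properties":{"turn":{"type":"array","items":{"type":"array","items":{"type":"number"}}},"translation":{"type":"array","items":{"type":"array","items":{"type":"number"}}},"hand":{"type":"array","items":{"type":"number"}},"squeeze":{"type":"number"}},"required":["turn","translation","hand"]}

```bash
mkdir -p pics
cat > h.py <<'E'
import numpy as np,cv2
from station import bot
def K(c): return np.array([[c['fx'],0,c['cx']],[0,c['fy'],c['cy']],[0,0,1.]])
def world(c,uv,z):
    p=cv2.undistortPoints(np.array(uv,float).reshape(-1,1,2),K(c),np.array(c['D'],float)).reshape(-1,2)
    R=np.array(c['R']);t=np.array(c['t']);o=-R.T@t
    d=np.c_[p,np.ones(len(p))]@R
    return o+d*((z-o[2])/d[:,2])[:,None]
def proj(c,X):
    return cv2.projectPoints(np.array(X,float).reshape(-1,1,3),cv2.Rodrigues(np.array(c['R'],float))[0],np.array(c['t'],float),K(c),np.array(c['D'],float))[0].reshape(-1,2)
E
python3 - <<'E'
from h import *
s=bot.sense();print(s['time_s'],s['tool_pos'],s['orientation'],s['force'])
for n in('top','scene'):
    c=bot.capture(n);cv2.imwrite(f'pics/{n}0.png',c['pixels'])
    print(n,-np.array(c['R']).T@c['t'])
    for th in('die','corner_stop'):
        r=bot.cut_out(n,th)
        for q in r[:1]:
            m=q['pixels'].astype(np.uint8);k=max(cv2.findContours(m,0,2)[0],key=cv2.contourArea)
            a=cv2.approxPolyDP(k,6,True)[:,0];print(th,q['p'],m.sum(),a.tolist())
            print(world(c,a,.021 if th=='die' else .016).round(3).tolist())
E
```

```text
0.0 [ 0.12526402 -0.53524081  0.23068513] [-3.11939381e+00 -3.60041394e-01 -2.18830273e-04] [ 0.51411247 -0.63353434 -0.27354175]
top [0.37273231 0.17422123 1.15984149]
die 0.64 4130 [[312, 197], [308, 253], [378, 258], [380, 202]]
[[0.641, 0.22, 0.021], [0.494, 0.227, 0.021], [0.485, 0.048, 0.021], [0.631, 0.043, 0.021]]
corner_stop 0.72 2104 [[265, 230], [275, 231], [284, 176], [378, 189], [384, 178], [277, 163]]
[[0.552, 0.34, 0.016], [0.55, 0.314, 0.016], [0.697, 0.295, 0.016], [0.666, 0.048, 0.016], [0.696, 0.032, 0.016], [0.732, 0.315, 0.016]]
scene [-0.00255418  1.10546606  0.75086656]
die 0.79 2663 [[279, 244], [328, 268], [362, 229], [316, 215]]
[[0.64, 0.217, 0.021], [0.478, 0.247, 0.021], [0.483, 0.05, 0.021], [0.629, 0.045, 0.021]]
corner_stop 0.68 1691 [[306, 212], [294, 211], [232, 251], [234, 262], [286, 285], [289, 276], [250, 255]]
[[0.667, 0.036, 0.016], [0.701, 0.048, 0.016], [0.732, 0.295, 0.016], [0.698, 0.331, 0.016], [0.535, 0.346, 0.016], [0.548, 0.314, 0.016], [0.681, 0.287, 0.016]]
```

View pics/top0.png

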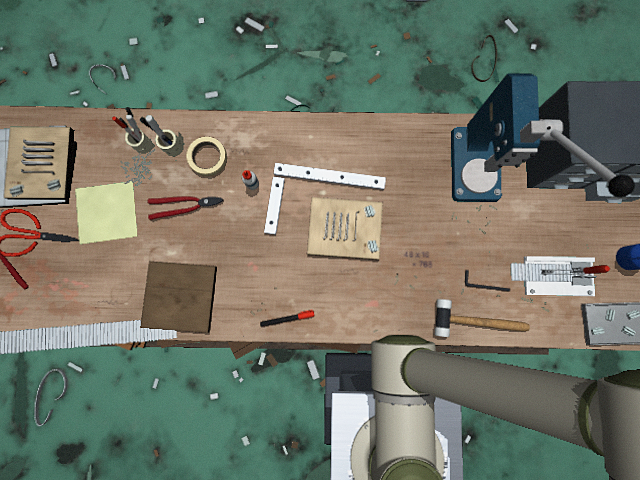

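View pics/scene0.png

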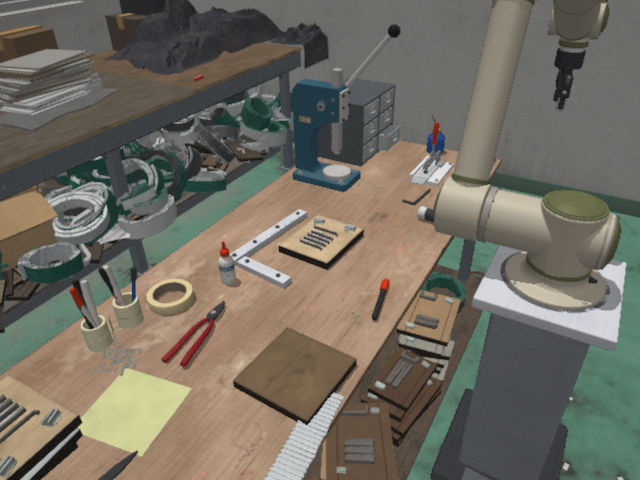

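The top view shows the die at about (344,227) px and the stop's inner corner at about (284,177) px. Both cameras agree: stop corner ≈ (0.697, 0.294) with yaw ≈ -0.125, die centre ≈ (0.563, 0.135) with yaw ≈ -0.056. I'll square the tool to the stop and go in behind the near edge.

Emit:
jog_arm(
  turn=[
    [0,0,6.8],
    [0,0,6.8],
    [0,0,6.7],
    [0,0,0],
    [0,0,0],
    [0,0,0],
    [0,0,0],
    [0,0,0],
    [0,0,0],
    [0,0,0],
    [0,0,0],
    [0,0,0],
  ],
  translation=[
    [0,0,0],
    [0,0,0],
    [0,0,0],
    [12,-36,0],
    [12,-36,0],
    [12,-36,0],
    [12,-36,0],
    [12,-36,0],
    [12,-36,0],
    [12,-36,0],
    [12,-36,0],
    [12,-36,0],
  ],
  hand=[0,0,0,0,0,0,0,0,0,0,0,0],
)

```text
time_s: 1.3
tool_pos: [0.2729, -0.2257, 0.2314]
orientation: [3.135, -0.196, 0.001]
force: [1.0, -0.2, 0.7]
grip_width: 0.0427
grasp_force: 0.0
```

Emit:
jog_arm(
  turn=[
    [0,0,0],
    [0,0,0],
    [0,0,0],
    [0,0,0],
    [0,0,0],
    [0,0,0],
    [0,0,0],
    [0,0,0],
    [0,0,0],
    [0,0,0],
    [0,0,0],
  ],
  translation=[
    [11,-36,0],
    [11,-36,0],
    [11,-36,0],
    [11,-36,0],
    [11,-36,0],
    [11,-36,10],
    [11,-36,20],
    [11,-36,30],
    [11,-36,30],
    [11,-36,20],
    [11,-30,0],
  ],
  hand=[0,0,0,0,0,0,0,0,0,0,0],
)

```text
time_s: 2.22
tool_pos: [0.4349, 0.1358, 0.1269]
orientation: [3.135, -0.194, -0.01]
force: [-0.1, -0.9, -0.4]
grip_width: 0.0429
grasp_force: 0.0
```

Run:
```python
from h import *
s=bot.sense();print(s['time_s'],s['tool_pos'],s['orientation'],s['force'],s['grip_width'],s['joints'])
c=bot.capture('top');cv2.imwrite('pics/t1.png',cv2.resize(c['pixels'][120:300,220:460],(800,600),interpolation=cv2.INTER_CUBIC))
def rect(th,z):
    for q in bot.cut_out('top',th)[:1]:
        m=q['pixels'].astype(np.uint8);k=max(cv2.findContours(m,0,2)[0],key=cv2.contourArea)[:,0]
        w=world(c,k,z)[:,:2].astype(np.float32);print(th,q['p'],cv2.minAreaRect(w))
rect('die',.021)
```

```text
2.2167 [0.43485088 0.13584354 0.12688748] [ 3.13498221 -0.19448316 -0.01015408] [-0.09328485 -0.899217   -0.36915771] 0.042859423017678325 [4.18594692e-02 3.36881742e-01 1.71116751e+00 1.18674473e-04
 1.10003285e+00 1.73651572e+00]
die 0.9 ((0.568089485168457, 0.13657328486442566), (0.1423160880804062, 0.18728667497634888), 0.17727479338645935)
```

View pics/t1.png

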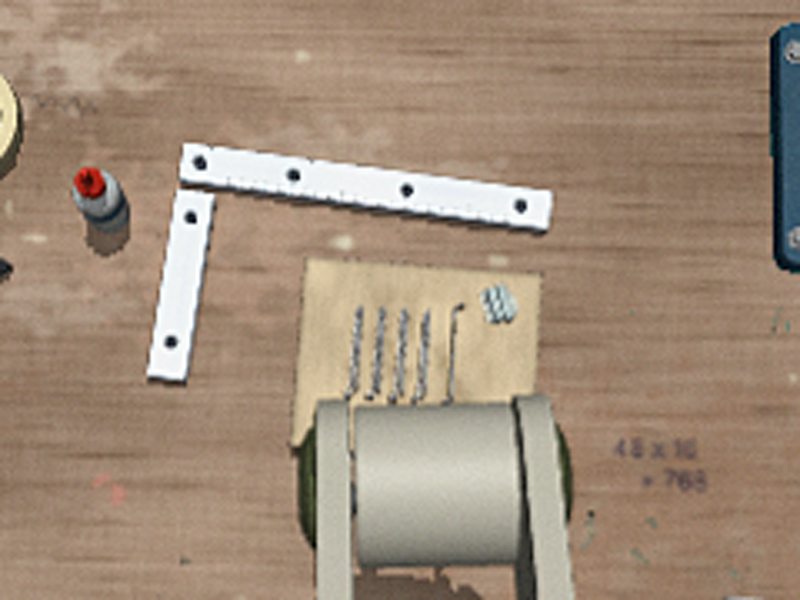

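The crop shows the die clear of the stop and about 4° out of square; its far edge runs (305,260)→(542,272) px and the back bar's inner face (182,185)→(550,230) px. I'll descend behind the near edge.

Emit:
jog_arm(
  turn=[
    [0,0,0],
    [0,0,0],
    [0,0,0],
    [0,0,0],
    [0,0,0],
    [0,0,0],
    [0,0,0],
    [0,0,0],
  ],
  translation=[
    [0,-12,25],
    [0,0,30],
    [0,0,25],
    [0,0,15],
    [0,0,10],
    [0,0,8],
    [0,0,6],
    [0,0,0],
  ],
  hand=[0,0,0,0,0,0,0,0],
)

```text
time_s: 2.98
tool_pos: [0.4376, 0.1453, 0.0108]
orientation: [3.135, -0.196, -0.001]
force: [-0.1, 0.7, 0.6]
grip_width: 0.0425
grasp_force: 0.0
```

Emit:
jog_arm(
  turn=[
    [0,0,0],
    [0,0,0],
    [0,0,0],
    [0,0,0],
    [0,0,0],
    [0,0,0],
    [0,0,0],
    [0,0,0],
    [0,0,0],
    [0,0,0],
    [0,0,0],
    [0,0,0],
  ],
  translation=[
    [5,0,0],
    [5,0,0],
    [5,0,0],
    [5,0,0],
    [5,0,0],
    [5,0,0],
    [5,0,0],
    [4,0,0],
    [4,0,0],
    [4,0,0],
    [4,0,0],
    [4,0,0],
  ],
  hand=[0,0,0,0,0,0,0,0,0,0,0,0],
)

```text
time_s: 3.98
tool_pos: [0.4925, 0.1388, 0.0112]
orientation: [3.136, -0.195, -0.001]
force: [-2.8, 0.8, 1.2]
grip_width: 0.0424
grasp_force: 1.4
```

Emit:
jog_arm(
  turn=[
    [0,0,0],
    [0,0,0],
    [0,0,0],
    [0,0,0],
    [0,0,0],
    [0,0,0],
    [0,0,0],
  ],
  translation=[
    [3,0,0],
    [3,0,0],
    [3,0,0],
    [3,0,0],
    [2,0,0],
    [2,0,0],
    [0,0,0],
  ],
  hand=[0,0,0,0,0,0,0],
)

```text
time_s: 4.57
tool_pos: [0.5089, 0.1367, 0.0113]
orientation: [3.135, -0.196, 0.001]
force: [-0.1, 0.3, 0.0]
grip_width: 0.0426
grasp_force: 0.2
```

Emit:
jog_arm(
  turn=[
    [0,0,0],
    [0,0,0],
    [0,0,0],
  ],
  translation=[
    [1.5,0,0],
    [1.5,0,0],
    [0,0,0],
  ],
  hand=[0,0,0],
)

```text
time_s: 4.82
tool_pos: [0.5116, 0.1364, 0.0113]
orientation: [3.136, -0.195, 0.001]
force: [-0.8, 1.3, -0.3]
grip_width: 0.0424
grasp_force: 0.6
```

Run:
```python
from h import *
s=bot.sense();print(s['time_s'],s['tool_pos'],s['force'])
c=bot.capture('top');cv2.imwrite('pics/t2.png',cv2.resize(c['pixels'][120:300,220:460],(800,600),interpolation=cv2.INTER_CUBIC))
```

```text
4.8167 [0.51156251 0.13641362 0.01129587] [-0.79069854  1.26034075 -0.31422099]
```

View pics/t2.png

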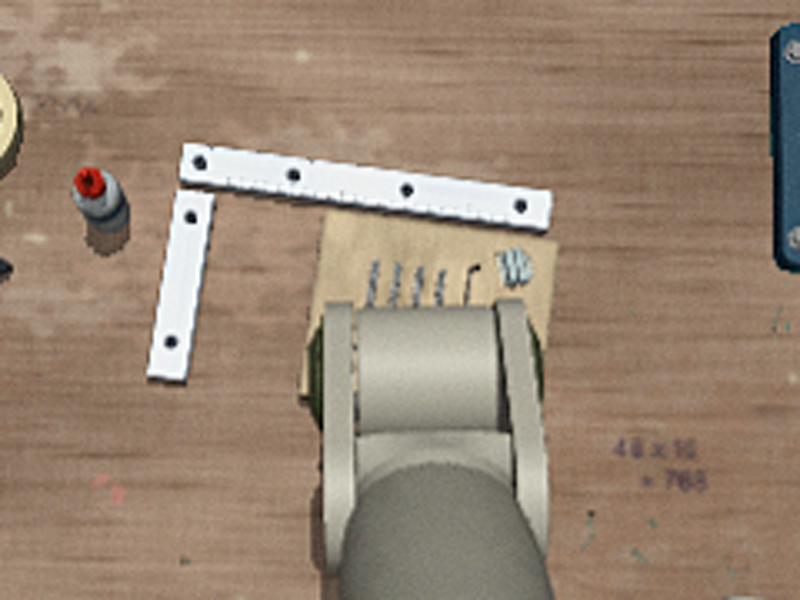

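The die has squared up with a gap of about 3 mm left to the back bar (far edge (328,210)→(557,240) px). I'll back off, lift and go round to its right edge.

Emit:
jog_arm(
  turn=[
    [0,0,0],
    [0,0,0],
    [0,0,0],
    [0,0,0],
    [0,0,0],
    [0,0,0],
    [0,0,0],
    [0,0,0],
    [0,0,0],
    [0,0,0],
  ],
  translation=[
    [-10,0,0],
    [-10,0,0],
    [0,0,-40],
    [0,0,-40],
    [21,27,0],
    [21,27,0],
    [21,27,0],
    [21,27,0],
    [22,27,0],
    [0,0,0],
  ],
  hand=[0,0,0,0,0,0,0,0,0,0],
)

```text
time_s: 5.7
tool_pos: [0.5832, -0.0134, 0.0915]
orientation: [3.133, -0.202, 0.007]
force: [-0.0, -0.2, -0.6]
grip_width: 0.0429
grasp_force: 0.0
```

Emit:
jog_arm(
  turn=[
    [0,0,-7],
    [0,0,-7],
    [0,0,-7],
    [0,0,-7],
    [0,0,-7],
    [0,0,-7],
    [0,0,-7],
    [0,0,-7],
    [0,0,-7],
    [0,0,-7],
    [0,0,-7],
    [0,0,-7],
  ],
  translation=[
    [0,0,0],
    [0,0,0],
    [0,0,0],
    [0,0,0],
    [0,0,0],
    [0,0,0],
    [0,0,0],
    [0,0,0],
    [0,0,0],
    [0,0,0],
    [0,0,0],
    [0,0,0],
  ],
  hand=[0,0,0,0,0,0,0,0,0,0,0,0],
)

```text
time_s: 6.7
tool_pos: [0.5801, -0.008, 0.0915]
orientation: [2.454, 1.96, 0.001]
force: [-0.4, 0.7, -1.0]
grip_width: 0.043
grasp_force: 0.0
```

Emit:
jog_arm(
  turn=[
    [0,0,-6],
    [0,0,0],
  ],
  translation=[
    [0,0,0],
    [0,0,0],
  ],
  hand=[0,0],
)

```text
time_s: 6.87
tool_pos: [0.5801, -0.008, 0.0914]
orientation: [2.351, 2.083, 0.001]
force: [0.4, 0.3, 0.3]
grip_width: 0.0428
grasp_force: 0.0
```

Run:
```python
from h import *
from scipy.spatial.transform import Rotation as Ro
s=bot.sense();print(s['time_s'],s['tool_pos'],s['joints'],Ro.from_rotvec(s['orientation']).as_matrix().round(3).tolist())
c=bot.capture('top');cv2.imwrite('pics/t3.png',cv2.resize(c['pixels'][120:300,220:460],(800,600),interpolation=cv2.INTER_CUBIC))
for th,z in(('die',.021),('corner_stop',.016)):
  for q in bot.cut_out('top',th)[:1]:
    k=max(cv2.findContours(q['pixels'].astype(np.uint8),0,2)[0],key=cv2.contourArea)
    a=cv2.approxPolyDP(k,5,True)[:,0];w=world(c,a,z)[:,:2]-[.697,.293];b=-.125
    print(th,q['p'],np.c_[w@[np.cos(b),np.sin(b)],w@[-np.sin(b),np.cos(b)]].round(3).tolist())
```

```text
6.8667 [ 0.58005339 -0.00799244  0.09144252] [-2.17715592e-01  5.64962363e-01  1.41762175e+00 -5.25816806e-05
  1.15791334e+00 -9.69790344e-02] [[0.12, 0.993, 0.001], [0.993, -0.12, -0.0], [-0.0, 0.001, -1.0]]
die 0.97 [[-0.005, -0.086], [-0.152, -0.087], [-0.155, -0.266], [-0.006, -0.268]]
corner_stop 0.7 [[-0.147, 0.032], [-0.146, 0.003], [0.002, 0.008], [0.003, -0.244], [0.031, -0.256], [0.03, 0.026]]
```

View pics/t3.png

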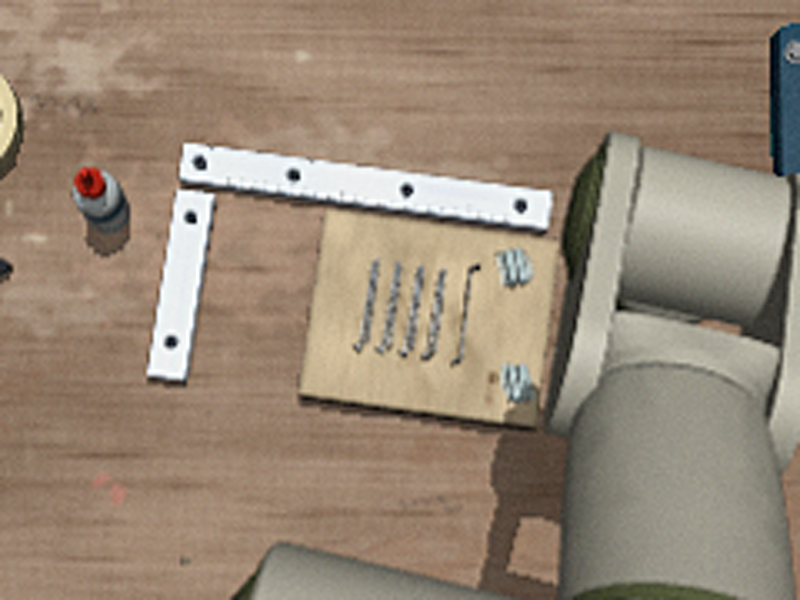

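The die at (428,320) px is square to the stop, about 3 mm off the back bar and 88 mm off the side bar. The tool is about 27 mm clear of the right edge, so I'll descend and push left.

Emit:
jog_arm(
  turn=[
    [0,0,0],
    [0,0,0],
    [0,0,0],
    [0,0,0],
    [0,0,0],
    [0,0,0],
    [0,0,0],
    [0,0,0],
  ],
  translation=[
    [0,0,25],
    [0,0,25],
    [0,0,15],
    [0,0,9],
    [0,0,6],
    [6,0,0],
    [6,0,0],
    [6,0,0],
  ],
  hand=[0,0,0,0,0,0,0,0],
)

```text
time_s: 7.68
tool_pos: [0.5827, 0.0103, 0.0123]
orientation: [2.355, 2.078, 0.002]
force: [-1.0, 0.6, 0.2]
grip_width: 0.0428
grasp_force: 0.0
```

Emit:
jog_arm(
  turn=[
    [0,0,0],
    [0,0,0],
    [0,0,0],
    [0,0,0],
    [0,0,0],
    [0,0,0],
    [0,0,0],
    [0,0,0],
    [0,0,0],
    [0,0,0],
    [0,0,0],
    [0,0,0],
  ],
  translation=[
    [4,0,0],
    [4,0,0],
    [4,0,0],
    [4,0,0],
    [4,0,0],
    [4,0,0],
    [4,0,0],
    [4,0,0],
    [4,0,0],
    [4,0,0],
    [4,0,0],
    [4,0,0],
  ],
  hand=[0,0,0,0,0,0,0,0,0,0,0,0],
)

```text
time_s: 8.68
tool_pos: [0.588, 0.0577, 0.0113]
orientation: [-2.355, -2.079, 0.0]
force: [-0.4, -4.4, 4.3]
grip_width: 0.0431
grasp_force: 2.3
```

Emit:
jog_arm(
  turn=[
    [0,0,0],
    [0,0,0],
    [0,0,0],
    [0,0,0],
    [0,0,0],
    [0,0,0],
    [0,0,0],
    [0,0,0],
    [0,0,0],
    [0,0,0],
    [0,0,0],
    [0,0,0],
  ],
  translation=[
    [4,0,0],
    [4,0,0],
    [4,0,0],
    [4,0,0],
    [4,0,0],
    [4,0,0],
    [4,0,0],
    [4,0,0],
    [3,0,0],
    [3,0,0],
    [2,0,0],
    [0,0,0],
  ],
  hand=[0,0,0,0,0,0,0,0,0,0,0,0],
)

```text
time_s: 9.68
tool_pos: [0.5929, 0.0976, 0.0112]
orientation: [-2.355, -2.079, -0.0]
force: [0.1, 0.8, 0.2]
grip_width: 0.0428
grasp_force: 0.2
```

```bash
cat > look.py <<'E'
from h import *
import sys
s=bot.sense();print(s['time_s'],s['tool_pos'],s['force'])
w=np.array(s['tool_pos'][:2])-[.697,.293];b=-.125
M=np.c_[[np.cos(b),np.sin(b)],[-np.sin(b),np.cos(b)]];print('tcp in stop',w@M)
c=bot.capture('top');cv2.imwrite(sys.argv[1],cv2.resize(c['pixels'][120:300,220:460],(800,600),interpolation=cv2.INTER_CUBIC))
for q in bot.cut_out('top','die')[:1]:
    k=max(cv2.findContours(q['pixels'].astype(np.uint8),0,2)[0],key=cv2.contourArea)
    a=cv2.approxPolyDP(k,5,True)[:,0];w=world(c,a,.021)[:,:2]-[.697,.293]
    print(q['p'],(w@M).round(3).tolist())
E
python3 look.py pics/t4.png
```

```text
9.6833 [0.59294206 0.09764178 0.01116572] [0.11850888 0.84067652 0.24818354]
tcp in stop [-0.07888981 -0.20680736]
0.62 [[-0.005, -0.01], [-0.153, -0.007], [-0.156, -0.15], [-0.004, -0.129]]
```

View pics/t4.png

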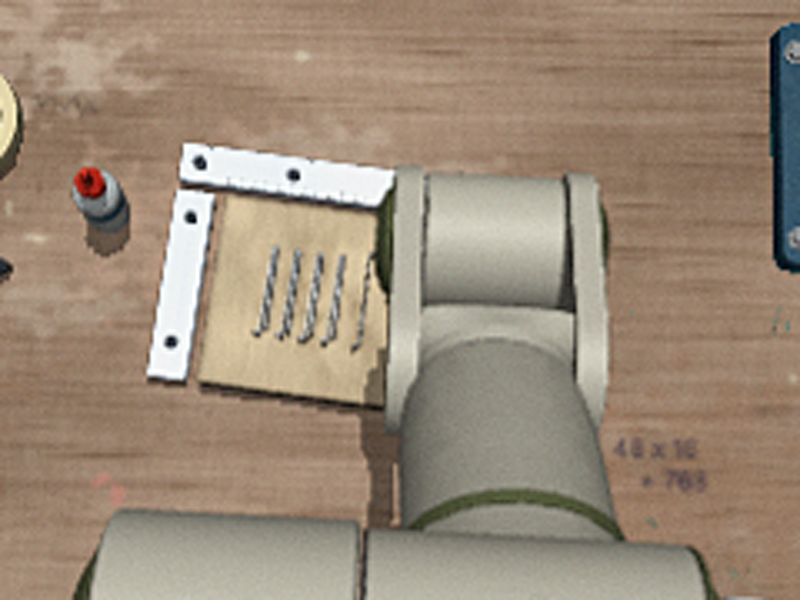

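The die's left edge at about (213,290) px is now roughly 9–10 mm off the side bar, and the die is still square. I'll push on slowly, watching the force.

Emit:
jog_arm(
  turn=[
    [0,0,0],
    [0,0,0],
    [0,0,0],
    [0,0,0],
  ],
  translation=[
    [2,0,0],
    [2,0,0],
    [2,0,0],
    [1,0,0],
  ],
  hand=[0,0,0,0],
)

```text
time_s: 10.12
tool_pos: [0.5937, 0.1043, 0.0111]
orientation: [-2.355, -2.079, 0.0]
force: [-0.5, -1.4, -1.4]
grip_width: 0.043
grasp_force: 0.8
```

Emit:
jog_arm(
  turn=[
    [0,0,0],
    [0,0,0],
  ],
  translation=[
    [1,0,0],
    [1,0,0],
  ],
  hand=[0,0],
)

```text
time_s: 10.28
tool_pos: [0.594, 0.106, 0.0112]
orientation: [-2.355, -2.079, 0.0]
force: [-0.1, -1.1, -2.0]
grip_width: 0.0429
grasp_force: 0.8
```

Emit:
jog_arm(
  turn=[
    [0,0,0],
  ],
  translation=[
    [1,0,0],
  ],
  hand=[0],
)

```text
time_s: 10.37
tool_pos: [0.5942, 0.107, 0.0112]
orientation: [-2.355, -2.079, 0.0]
force: [-0.4, -3.1, -1.2]
grip_width: 0.0429
grasp_force: 2.2
```

Emit:
jog_arm(
  turn=[
    [0,0,0],
    [0,0,0],
  ],
  translation=[
    [1,0,0],
    [0,0,0],
  ],
  hand=[0,0],
)

```text
time_s: 10.53
tool_pos: [0.5947, 0.1071, 0.0113]
orientation: [2.354, 2.078, -0.001]
force: [1.2, -6.9, -1.6]
grip_width: 0.0425
grasp_force: 3.0
```

Emit:
jog_arm(
  turn=[
    [0,0,0],
    [0,0,0],
  ],
  translation=[
    [1,0,0],
    [0,0,0],
  ],
  hand=[0,0],
)

```text
time_s: 10.7
tool_pos: [0.5948, 0.1072, 0.0113]
orientation: [2.353, 2.078, -0.003]
force: [-0.4, -10.7, -1.9]
grip_width: 0.0426
grasp_force: 5.5
```

Emit:
jog_arm(
  turn=[
    [0,0,0],
    [0,0,0],
  ],
  translation=[
    [1,0,0],
    [0,0,0],
  ],
  hand=[0,0],
)

```text
time_s: 10.87
tool_pos: [0.5947, 0.1073, 0.0113]
orientation: [2.353, 2.077, -0.005]
force: [-0.9, -15.8, -1.0]
grip_width: 0.0428
grasp_force: 8.0
```

The force rose to 16 N with no further motion, so the left edge is on the side bar. I'll go back to the near edge for the final push into the back bar.

Emit:
jog_arm(
  turn=[
    [0,0,0],
    [0,0,0],
    [0,0,0],
    [0,0,0],
    [0,0,0],
    [0,0,0],
    [0,0,0],
    [0,0,0],
    [0,0,0],
    [0,0,0],
  ],
  translation=[
    [-12,0,0],
    [-12,0,0],
    [0,0,-40],
    [0,0,-40],
    [25,-25,0],
    [25,-25,0],
    [25,-25,0],
    [25,-25,0],
    [25,-25,0],
    [0,0,0],
  ],
  hand=[0,0,0,0,0,0,0,0,0,0],
)

```text
time_s: 11.7
tool_pos: [0.4792, 0.229, 0.0915]
orientation: [-2.349, -2.082, 0.001]
force: [-0.2, 0.6, -0.1]
grip_width: 0.0429
grasp_force: 0.0
```

Emit:
jog_arm(
  turn=[
    [0,0,7],
    [0,0,7],
    [0,0,7],
    [0,0,7],
    [0,0,7],
    [0,0,7],
    [0,0,7],
    [0,0,7],
    [0,0,7],
    [0,0,7],
    [0,0,7],
    [0,0,7],
  ],
  translation=[
    [0,0,0],
    [0,0,0],
    [0,0,0],
    [0,0,0],
    [0,0,0],
    [0,0,0],
    [0,0,0],
    [0,0,0],
    [0,0,0],
    [0,0,0],
    [0,0,0],
    [0,0,0],
  ],
  hand=[0,0,0,0,0,0,0,0,0,0,0,0],
)

```text
time_s: 12.7
tool_pos: [0.4834, 0.2252, 0.0915]
orientation: [-3.141, 0.041, -0.001]
force: [0.5, -0.5, 0.9]
grip_width: 0.0424
grasp_force: 0.0
```

Emit:
jog_arm(
  turn=[
    [0,0,6],
    [0,0,0],
  ],
  translation=[
    [0,0,0],
    [0,0,0],
  ],
  hand=[0,0],
)

```text
time_s: 12.87
tool_pos: [0.4833, 0.2252, 0.0914]
orientation: [-3.134, 0.202, -0.0]
force: [1.1, 0.1, 0.2]
grip_width: 0.0426
grasp_force: 0.0
```

```bash
python3 look.py pics/t5.png
```

```text
12.8667 [0.483348   0.22519345 0.09142507] [1.11441377 0.06239001 0.20511061]
tcp in stop [-0.20353125 -0.09391451]
0.86 [[-0.006, -0.002], [-0.117, 0.002], [-0.076, -0.12], [-0.154, -0.181], [-0.005, -0.181]]
```

Emit:
jog_arm(
  turn=[
    [0,0,0],
    [0,0,0],
    [0,0,0],
    [0,0,0],
    [0,0,0],
    [0,0,0],
    [0,0,0],
    [0,0,0],
    [0,0,0],
    [0,0,0],
    [0,0,0],
  ],
  translation=[
    [0,0,25],
    [0,0,25],
    [0,0,15],
    [0,0,9],
    [0,0,6],
    [6,0,0],
    [6,0,0],
    [6,0,0],
    [6,0,0],
    [6,0,0],
    [4,0,0],
  ],
  hand=[0,0,0,0,0,0,0,0,0,0,0],
)

```text
time_s: 13.88
tool_pos: [0.518, 0.2213, 0.0117]
orientation: [-3.135, 0.196, -0.002]
force: [0.0, -0.9, -0.2]
grip_width: 0.0425
grasp_force: 0.0
```

Emit:
jog_arm(
  turn=[
    [0,0,0],
    [0,0,0],
    [0,0,0],
    [0,0,0],
  ],
  translation=[
    [2,0,0],
    [1,0,0],
    [1,0,0],
    [1,0,0],
  ],
  hand=[0,0,0,0],
)

```text
time_s: 14.22
tool_pos: [0.5217, 0.2208, 0.0113]
orientation: [3.135, -0.195, -0.0]
force: [-0.6, 0.3, -0.2]
grip_width: 0.0429
grasp_force: 0.0
```

Emit:
jog_arm(
  turn=[
    [0,0,0],
    [0,0,0],
    [0,0,0],
  ],
  translation=[
    [1,0,0],
    [1,0,0],
    [0,0,0],
  ],
  hand=[0,0,0],
)

```text
time_s: 14.47
tool_pos: [0.5232, 0.2206, 0.0112]
orientation: [3.135, -0.195, -0.002]
force: [-3.7, 0.1, 1.9]
grip_width: 0.0426
grasp_force: 1.8
```

Emit:
jog_arm(
  turn=[
    [0,0,0],
    [0,0,0],
    [0,0,0],
  ],
  translation=[
    [1,0,0],
    [1,0,0],
    [0,0,0],
  ],
  hand=[0,0,0],
)

```text
time_s: 14.72
tool_pos: [0.526, 0.2203, 0.0112]
orientation: [-3.135, 0.196, -0.0]
force: [-0.9, 0.9, 1.4]
grip_width: 0.0427
grasp_force: 1.1
```

Emit:
jog_arm(
  turn=[
    [0,0,0],
    [0,0,0],
    [0,0,0],
  ],
  translation=[
    [1,0,0],
    [1,0,0],
    [0,0,0],
  ],
  hand=[0,0,0],
)

```text
time_s: 14.97
tool_pos: [0.5281, 0.22, 0.0113]
orientation: [-3.135, 0.196, -0.001]
force: [-1.8, 0.3, -0.1]
grip_width: 0.0425
grasp_force: 0.7
```

Emit:
jog_arm(
  turn=[
    [0,0,0],
    [0,0,0],
    [0,0,0],
  ],
  translation=[
    [1,0,0],
    [1,0,0],
    [0,0,0],
  ],
  hand=[0,0,0],
)

```text
time_s: 15.22
tool_pos: [0.5301, 0.2197, 0.0113]
orientation: [-3.135, 0.196, -0.001]
force: [-0.6, -0.0, -0.4]
grip_width: 0.0428
grasp_force: 0.6
```

Emit:
jog_arm(
  turn=[
    [0,0,0],
    [0,0,0],
    [0,0,0],
  ],
  translation=[
    [1,0,0],
    [1,0,0],
    [0,0,0],
  ],
  hand=[0,0,0],
)

```text
time_s: 15.47
tool_pos: [0.5305, 0.2196, 0.0112]
orientation: [3.135, -0.195, -0.005]
force: [-7.1, 0.5, 3.1]
grip_width: 0.0431
grasp_force: 3.7
```

Emit:
jog_arm(
  turn=[
    [0,0,0],
    [0,0,0],
    [0,0,0],
  ],
  translation=[
    [1,0,0],
    [1,0,0],
    [0,0,0],
  ],
  hand=[0,0,0],
)

```text
time_s: 15.72
tool_pos: [0.5306, 0.2195, 0.0112]
orientation: [3.135, -0.195, -0.011]
force: [-15.0, 1.2, 8.4]
grip_width: 0.0428
grasp_force: 7.4
```

```bash
python3 look.py pics/t6.png
```

```text
15.7167 [0.53061483 0.21945037 0.01116137] [-14.95198839   1.18223381   8.35180721]
tcp in stop [-0.1559172 -0.0937198]
0.74 [[0.002, -0.003], [-0.074, -0.002], [-0.029, -0.124], [-0.144, -0.18], [-0.003, -0.179]]
```

View pics/t6.png

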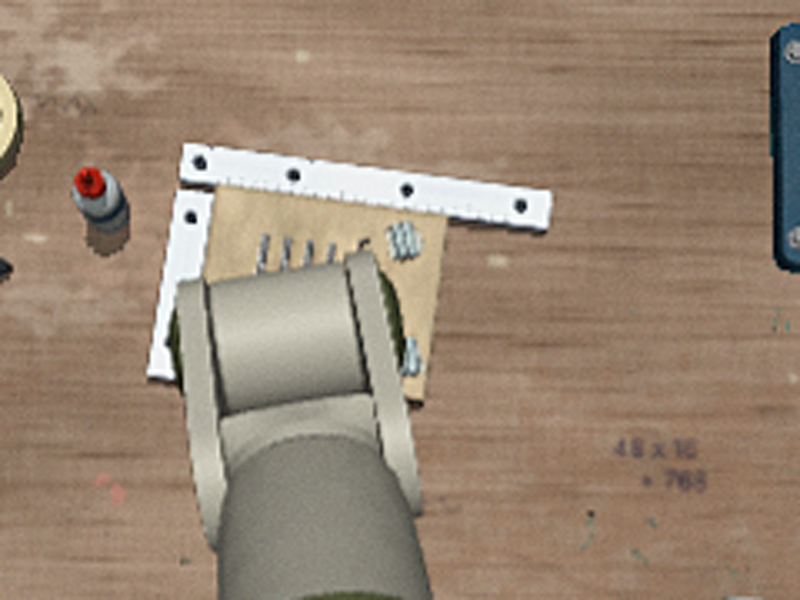

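The far edge lies flush along the back bar, up to the right corner at (447,213) px. A light second nudge from the right will make sure of the side-bar contact.

Emit:
jog_arm(
  turn=[
    [0,0,0],
    [0,0,0],
    [0,0,0],
    [0,0,0],
    [0,0,0],
    [0,0,0],
    [0,0,0],
    [0,0,0],
    [0,0,0],
    [0,0,0],
  ],
  translation=[
    [-12,0,0],
    [-12,0,0],
    [0,0,-40],
    [0,0,-40],
    [20,27,0],
    [20,27,0],
    [20,27,0],
    [20,27,0],
    [18,27,0],
    [0,0,0],
  ],
  hand=[0,0,0,0,0,0,0,0,0,0],
)

```text
time_s: 16.65
tool_pos: [0.5935, 0.0711, 0.0915]
orientation: [3.134, -0.203, 0.006]
force: [-0.2, -0.5, 0.4]
grip_width: 0.0428
grasp_force: 0.0
```

Emit:
jog_arm(
  turn=[
    [0,0,-7],
    [0,0,-7],
    [0,0,-7],
    [0,0,-7],
    [0,0,-7],
    [0,0,-7],
    [0,0,-7],
    [0,0,-7],
    [0,0,-7],
    [0,0,-7],
    [0,0,-7],
    [0,0,-7],
  ],
  translation=[
    [0,0,0],
    [0,0,0],
    [0,0,0],
    [0,0,0],
    [0,0,0],
    [0,0,0],
    [0,0,0],
    [0,0,0],
    [0,0,0],
    [0,0,0],
    [0,0,0],
    [0,0,0],
  ],
  hand=[0,0,0,0,0,0,0,0,0,0,0,0],
)

```text
time_s: 17.65
tool_pos: [0.5908, 0.0763, 0.0915]
orientation: [2.454, 1.96, 0.001]
force: [0.3, 0.2, -0.4]
grip_width: 0.0429
grasp_force: 0.0
```

Emit:
jog_arm(
  turn=[
    [0,0,-6],
    [0,0,0],
  ],
  translation=[
    [0,0,0],
    [0,0,0],
  ],
  hand=[0,0],
)

```text
time_s: 17.82
tool_pos: [0.5907, 0.0763, 0.0915]
orientation: [2.351, 2.083, 0.001]
force: [0.8, 0.8, 0.1]
grip_width: 0.0431
grasp_force: 0.0
```

```bash
python3 look.py pics/t7.png
```

```text
17.8167 [0.5907364  0.07628092 0.0914967 ] [0.81751371 0.79240767 0.05474448]
tcp in stop [-0.07841511 -0.22827655]
0.57 [[-0.001, -0.001], [-0.143, 0.0], [-0.142, -0.174], [0.002, -0.154]]
```

View pics/t7.png

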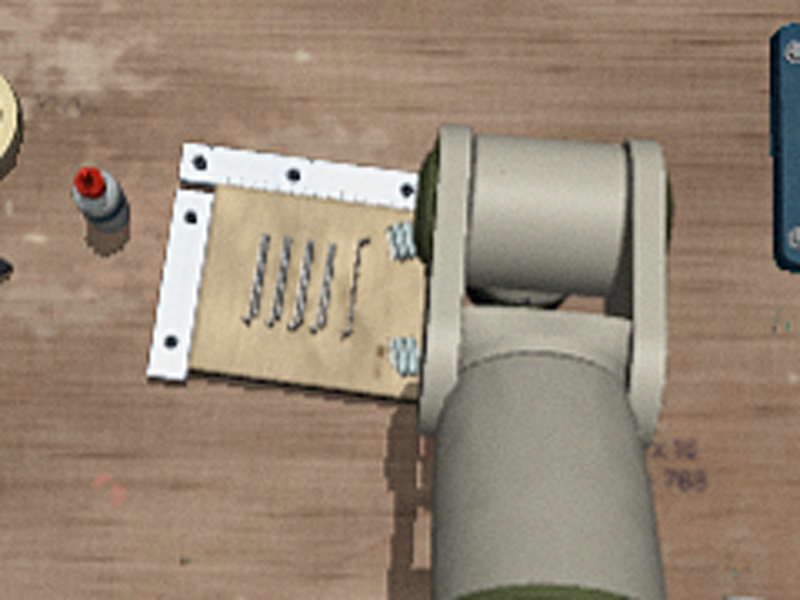

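The die sits in the corner: left edge (213,190)→(190,372) px on the side bar, far edge on the back bar. Now the light nudge from the right.

Emit:
jog_arm(
  turn=[
    [0,0,0],
    [0,0,0],
    [0,0,0],
    [0,0,0],
    [0,0,0],
    [0,0,0],
    [0,0,0],
    [0,0,0],
    [0,0,0],
    [0,0,0],
    [0,0,0],
    [0,0,0],
  ],
  translation=[
    [0,0,25],
    [0,0,25],
    [0,0,15],
    [0,0,9],
    [0,0,6],
    [6,0,0],
    [6,0,0],
    [6,0,0],
    [6,0,0],
    [3,0,0],
    [2,0,0],
    [0,0,0],
  ],
  hand=[0,0,0,0,0,0,0,0,0,0,0,0],
)

```text
time_s: 18.92
tool_pos: [0.5941, 0.1055, 0.0115]
orientation: [2.354, 2.079, 0.001]
force: [0.4, 0.5, 0.8]
grip_width: 0.0425
grasp_force: 0.0
```

Emit:
jog_arm(
  turn=[
    [0,0,0],
    [0,0,0],
    [0,0,0],
  ],
  translation=[
    [1,0,0],
    [1,0,0],
    [0,0,0],
  ],
  hand=[0,0,0],
)

```text
time_s: 19.17
tool_pos: [0.5942, 0.1068, 0.0113]
orientation: [2.355, 2.079, -0.0]
force: [0.3, -0.2, -0.1]
grip_width: 0.0428
grasp_force: 0.1
```

Emit:
jog_arm(
  turn=[
    [0,0,0],
    [0,0,0],
    [0,0,0],
  ],
  translation=[
    [1,0,0],
    [1,0,0],
    [0,0,0],
  ],
  hand=[0,0,0],
)

```text
time_s: 19.42
tool_pos: [0.5946, 0.1072, 0.0113]
orientation: [2.354, 2.078, -0.003]
force: [-1.3, -10.1, 0.9]
grip_width: 0.0428
grasp_force: 4.8
```

Contact came at the same place as before, so the die is seated. I'll retract and check.

Emit:
jog_arm(
  turn=[
    [0,0,0],
    [0,0,0],
    [0,0,0],
    [0,0,0],
    [0,0,0],
    [0,0,0],
    [0,0,0],
    [0,0,0],
    [0,0,0],
    [0,0,0],
  ],
  translation=[
    [-12,0,0],
    [-12,0,0],
    [-12,0,-30],
    [-30,0,-40],
    [-30,0,-40],
    [-30,0,-30],
    [-30,0,0],
    [-20,0,0],
    [0,0,0],
    [0,0,0],
  ],
  hand=[0,0,0,0,0,0,0,0,0,0],
)

```text
time_s: 20.25
tool_pos: [0.5735, -0.0566, 0.1374]
orientation: [-2.358, -2.076, -0.0]
force: [0.8, 1.4, 0.1]
grip_width: 0.0426
grasp_force: 0.0
```

```bash
python3 look.py pics/t8.png
```

```text
20.25 [ 0.57352515 -0.05657029  0.13735718] [0.76780447 1.44971479 0.09873793]
tcp in stop [-0.07892887 -0.36223702]
0.9 [[0.002, -0.001], [-0.143, 0.0], [-0.144, -0.18], [0.0, -0.181]]
```

View pics/t8.png

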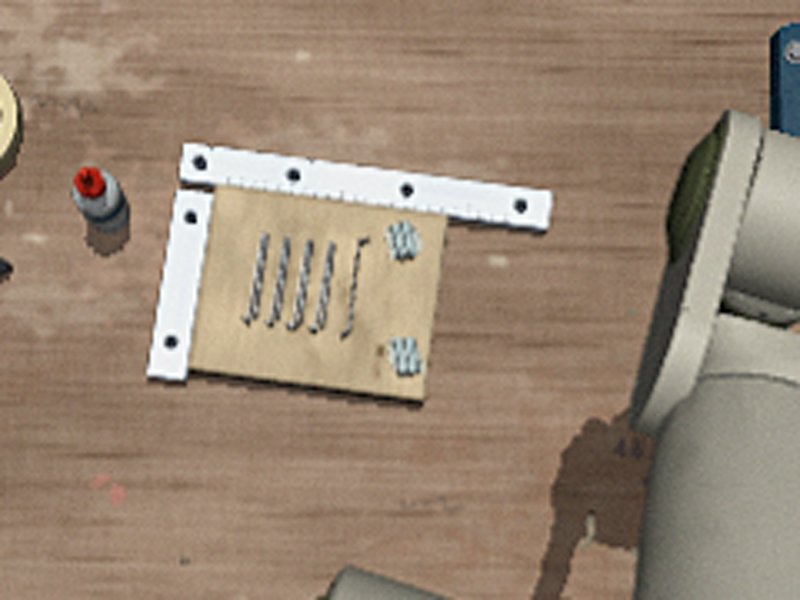

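The die is flush along both bars, with corners at (215,187), (447,213), (422,402) and (190,370) px, and the arm is clear.

```bash
python3 -c "
from station import bot
print(bot.hand_in())"
```

```text
the job is handed in; nothing more can be done
None
```

The slot die is in the inner corner of the stop, flush along the back bar and touching the side bar; I handed the job in at about 20 s with the arm clear.

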